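# Rock the cell sorter's gate over and feed two cells to the green chute

## Task

The yellow seesaw gate of the battery-cell sorter is tipped towards the red chute. With a fingertip, press its raised end down until the gate has rocked fully over towards the green chute; then push the two blue cells along the feed deck and off its edge into the drop slot, so that both roll down the gate and lie in the green chute. Do not pick up or lift anything, and leave the orange cell in the red chute and the things around the sorter where they are.

Things in the scene. Friction and masses are not known exactly. Their poses are not given: they have to be found in the camera images.
- sorter: Bench-top cell sorter, fixed. Origin: centre of the underside of its base plate (130 x 470 x 6 mm), on the bench; z up; y runs along the sorter from red chute (-y) to green chute (+y). In this frame, mm: gate pivot line along x at y 0, z 68, between grey towers at x +-47 to +-53, y +-25, up to z 140; red chute y -130 to -220, like the green one.
- deck_edge (a point): Middle of the front edge of the level grey feed deck's top, 132 mm above the bench. Sorter axes; the deck runs 112 mm back from here (-y), rear end open, 108 mm wide, side rails 8 mm high and 74 apart. The deck is smooth and flat: the cells lie still on it but roll on at a light push.
- slot (a point): Centre of the drop slot over the gate's pivot, level with the deck top: 34 mm from the deck edge to a clear back plate (17 to 21 mm ahead, top 30 mm above deck), clear cheeks at the sides up to 26 mm above deck. A cell whose centre passes the deck edge drops onto the gate and rolls to the low side.
- green_chute (a point): Middle of the green chute's floor, 34 mm above the bench. The chute is 90 mm long along the sorter's y, 80 wide inside, floor falling outwards by 18 mm, side walls up to 58 mm and end wall up to 76 mm above the bench; it begins just past the gate's end.
- gate (a joint): Tilt of the yellow seesaw gate, rad: -0.227 fully tipped to red (green-side end raised, as at the start), 0 level, 0.227 fully tipped to green; stops at both. Less than 1 N at its end moves it; past about 0.12 it falls the rest and stays. A board 82 x 260 mm, 130 mm either side of the pivot, top 12 mm above the pivot line, lips 8 mm high along its long edges.
- gate_pad (a point): Centre of the black press pad, 60 x 40 mm, on the gate's top at its green-side end, 105 mm from the pivot line; moves with the gate: about 104 mm above the bench when raised (joint -0.227), about 57 mm when fully down (0.227).
- cell_a: Front blue battery cell, a cylinder of diameter 26 mm, length 65 mm, about 90 g, waiting at the front of the feed deck (about y -47 in the sorter's frame). Origin: its centre; its own x axis is its length, along the sorter's x axis; it rolls.
- cell_b: Rear blue battery cell, same size, behind cell_a on the deck (about y -83 in the sorter's frame). Origin: its centre. Pushed from behind towards the slot, it pushes cell_a ahead of it; push low (fingertip 5 to 10 mm above the deck), a higher push can ride up over the cell.
- reject: Orange cell of the same size lying in the red chute against its end wall; stays there. Origin: its centre.
- ferrite: Black ferrite ring lying flat, 60 mm across, 18 mm high, on the bench beyond the sorter; bystander. Origin: centre of its underside.
- jar: Amber glass jar with a white cap, 48 mm across, 60 mm high, on the bench; bystander. Origin: centre of its underside.
- module: Grey converter module, a box 70 x 45 x 22 mm, on the bench between robot and sorter; bystander. Origin: centre of its underside.
Things that resemble listed ones, but are neither listed nor needed, are in the scene too. Leave any turquoise look-alike of the cell_b alone.

How it is judged:
By the outcome, as a careful person would: the job done as asked, in the order asked, and still so for the second after the job is handed in, with the robot touching nothing.
It also fails if it takes over 42 s, if anything falls off the work surface, if the arm or the gripper's body presses on something with over 40 N, if the wrist force passes 120 N, or if a joint passes its speed limit or range.

## Robot

A 7-joint arm with a two-finger parallel gripper is mounted at the origin on the work surface. World frame = base frame: x ahead of the robot, y to its left, z up, the work surface at z = 0. Lengths are in m, angles in rad, forces in N, time in s.
With the tool pointing down it reaches from about 0.4 to 0.85 m from the base axis. Payload 4.5 kg.
Tool frame: the origin (TCP) lies midway between the tips of the shut fingers; the grasp point (between the pads) lies 19 mm behind it; z points along the fingers, y is the direction in which the jaws open and shut (so a half turn about z gives the same grasp; the last joint's range is limited). The gripper opens to 88 mm and grips with 3 to 60 N. Pads are 18 mm wide; open, the fingers measure 123 mm over their backs; the gripper's body (75 mm by 187 mm) begins 45 mm behind the grasp point.
Start: joints at [1.21, 0.689, -0.195, 1.565, 0.157, 0.902, -0.215], TCP at [0.24, -0.577, 0.239] pointing down, gripper open.
Joint ranges: [-3.01, 3.01], [-0.46, 2.08], [-1.47, 1.51], [0.13, 2.56], [-1, 4.14], [0.04, 2.09], [-2.66, 2.66]. Speed limits (rad/s): [2.57, 2.57, 3.14, 3.14, 3.14, 3.14, 3.14].

## Interface

Orientations are given as a unit quaternion [x, y, z, w].
In Python, from plant import get_state, snapshot, finish_job, find_in gives the robot as it stands.
- The arm moves only by the shell command python3 -m creep 'ROWS' [OPENING] [FORCE]. ROWS is JSON, one flat list of numbers, 6 for each row, row after row: the shift along the tool's x, y, z in mm, then the turn, a rotation vector about the tool's x, y, z in degrees. In form: [tx, ty, tz, wx, wy, wz, tx, ty, tz, wx, wy, wz, ...]. A call has 1 to 5 rows; each row shifts and turns the pose as measured when the row begins, along the tool's axes as they then stand; what a row does not reach is not made up. A row lasts 1/12 s, in which the tool goes at most 41.7 mm and 7.16 degrees, less where a joint would pass 70% of its speed; a pose out of reach is approached as far as the arm can. A call is refused whole if a number of a shift passes 41.7 or a number of a turn 7.16, either way. A call with a gripper value outside its range is refused whole. OPENING is the finger opening in mm, from 0 to 88.1, set as the call begins (- or left out, the last holds). The fingers move at their own pace and stop on an object; FORCE is the grip in N (left out, the last holds). Time passes only in rows, so rows that do not move let the fingers close. It gives the time, the measured TCP pose, the force and the opening at its end, in the units of the state.
- get_state(): the state, without advancing time (a new reading comes with each control period).
- snapshot(name): name is "scene" or "top" or "wrist"; returns a dict with "color" (400x640x3 uint8, red, green, blue), "intrinsics" (3x3 intrinsics, pixels), "extrinsics" (4x4, takes a point from world to camera coordinates). Camera axes: x right, y down, z forward; pixel columns grow to the right and rows downward; lengths in m; the calibration is good to about 2 mm. A picture is of the moment at which its call begins. There is no depth.
- finish_job(): hands the job in, once; it reports no verdict.
Trained networks look in the newest picture that a camera, given by its name, has taken for a name from the list of things; names that differ only in an ending like _2 or _b are one class to them, and where a whole thing is asked for, a point or a joint stands for the part that bears it (a point fixed in the world has none). Each returns a list of dicts, best first, with "score" (0 to 1); they miss things now and then, are a little off and sometimes report something else, mostly with a low value. They report only what shows in the picture. A call takes as long as a camera call. They do not tell look-alikes from the thing itself.
- find_in(thing, camera): "xy" ([column, row] in pixels, amid what is visible of it).
The state is a dict: "clock": time; "q": joint angles; "qd": joint speeds; "joint_torque": joint torques, N m; "tool_pos": TCP position; "eef_rot": TCP orientation; "contact_force": force on the tool from outside, world axes, zero at the start; "moment": the same for the moment, N m; "opening": opening from 0.0 (shut) to 1.0 (fully open).
Only numpy, scipy, OpenCV 4.12 (cv2) and the standard library are available. Lean on these libraries where they do the work, as an engineer would, in place of code of your own. Each camera call takes 0.05 s, during which the arm holds its last target.

## Working session

There is one attempt and no reset: what is moved stays moved. The work goes in short steps, Python scripts to look and compute and a shell command to move; the robot and the scene stay as the last step left them, time stands still between calls to the robot, and variables do not carry over. Pictures are saved under pics/ and viewed, and the job is handed in when it is done.

```bash
mkdir -p pics; ls; cat > h.py <<'E'
import numpy as np, cv2, json
from plant import get_state, snapshot, finish_job, find_in
from scipy.spatial.transform import Rotation as R
def snap(n,f):
    s=snapshot(n); cv2.imwrite('pics/'+f,s['color'][:,:,::-1]); return np.array(s['intrinsics']),np.array(s['extrinsics'])
def ray(K,E,uv):
    d=np.linalg.inv(K)@[uv[0],uv[1],1]; Rm=E[:3,:3]; o=-Rm.T@E[:3,3]; return o,Rm.T@d
def atz(K,E,uv,z):
    o,d=ray(K,E,uv); return o+d*(z-o[2])/d[2]
def proj(K,E,p):
    c=E[:3,:3]@np.array(p)+E[:3,3]; c=K@c; return c[:2]/c[2]
E
python3 - <<'E'
from h import *
s=get_state(); print({k:np.round(v,3).tolist() for k,v in s.items()})
for n in ['scene','top']:
    K,E=snap(n,n+'0.png'); np.savez(n+'.npz',K=K,E=E)
    print(n,K.round(1).tolist(),E.round(3).tolist())
    for t in ['sorter','gate','gate_pad','cell_a','cell_b','reject','green_chute','jar','ferrite','module']:
        print(t,[(np.round(f['xy']).tolist(),round(f['score'],2)) for f in find_in(t,n)][:4])
print(get_state()['clock'])
E
```

```text
pics
{'clock': 0.0, 'q': [1.21, 0.69, -0.194, 1.566, 0.157, 0.902, -0.215], 'qd': [0.003, 0.001, 0.002, 0.001, 0.0, -0.001, 0.0], 'joint_torque': [0.0, -52.756, -1.267, -15.343, -0.053, 0.007, 0.0], 'tool_pos': [0.24, -0.576, 0.238], 'eef_rot': [0.981, 0.196, -0.0, -0.001], 'contact_force': [-0.722, -0.189, -0.142], 'moment': [-0.004, 0.05, -0.026], 'opening': 1.0}
scene [[393.7, 0.0, 323.7], [0.0, 393.7, 200.2], [0.0, 0.0, 1.0]] [[-0.428, 0.904, 0.01, 0.235], [0.708, 0.341, -0.619, -0.356], [-0.562, -0.258, -0.786, 1.199], [0.0, 0.0, 0.0, 1.0]]
sorter [([357.0, 207.0], 0.6)]
gate [([383.0, 198.0], 0.6)]
gate_pad [([381.0, 199.0], 0.92)]
cell_a [([213.0, 252.0], 0.92), ([331.0, 174.0], 0.87), ([313.0, 166.0], 0.78)]
cell_b [([213.0, 252.0], 0.92), ([331.0, 174.0], 0.87), ([313.0, 166.0], 0.78)]
reject [([263.0, 188.0], 0.58)]
green_chute [([361.0, 213.0], 0.97)]
jar [([279.0, 259.0], 0.8)]
ferrite [([386.0, 275.0], 0.65)]
module []
top [[515.7, 0.0, 328.1], [0.0, 515.7, 195.3], [0.0, 0.0, 1.0]] [[-0.007, -1.0, -0.006, 0.029], [-0.985, 0.008, -0.17, 0.622], [0.17, 0.005, -0.985, 1.039], [0.0, 0.0, 0.0, 1.0]]
sorter [([304.0, 248.0], 0.64)]
gate [([282.0, 244.0], 0.78)]
gate_pad [([282.0, 244.0], 0.8)]
cell_a [([354.0, 228.0], 0.81), ([334.0, 229.0], 0.64), ([408.0, 144.0], 0.64)]
cell_b [([354.0, 228.0], 0.81), ([334.0, 229.0], 0.64), ([408.0, 144.0], 0.64)]
reject [([411.0, 222.0], 0.68)]
green_chute [([304.0, 248.0], 0.65)]
jar [([351.0, 162.0], 0.9)]
ferrite [([255.0, 182.0], 0.84), ([281.0, 246.0], 0.67)]
module [([319.0, 303.0], 0.62), ([352.0, 160.0], 0.35)]
1.1
```

View pics/scene0.png

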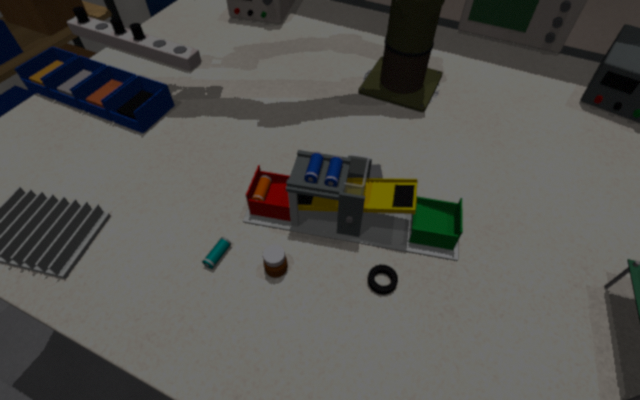

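View pics/top0.png

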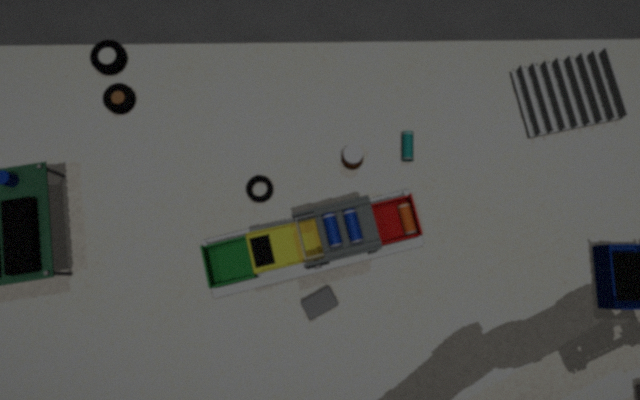

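```bash
python3 - <<'E'
import cv2
a=cv2.imread('pics/top0.png')[150:330,200:460]; cv2.imwrite('pics/top0c.png',cv2.resize(a,None,fx=3,fy=3,interpolation=2))
a=cv2.imread('pics/scene0.png')[130:310,200:460]; cv2.imwrite('pics/scene0c.png',cv2.resize(a,None,fx=3,fy=3,interpolation=2))
E
```

```text
(no output)
```

View pics/top0c.png

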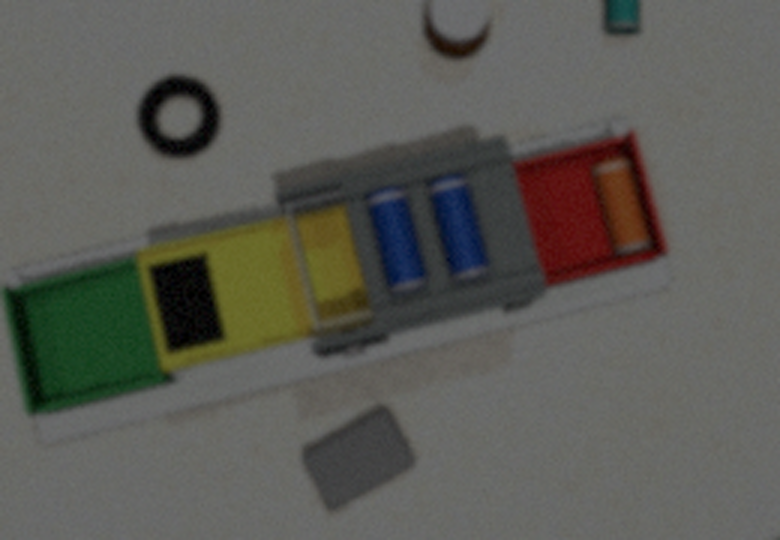

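View pics/scene0c.png

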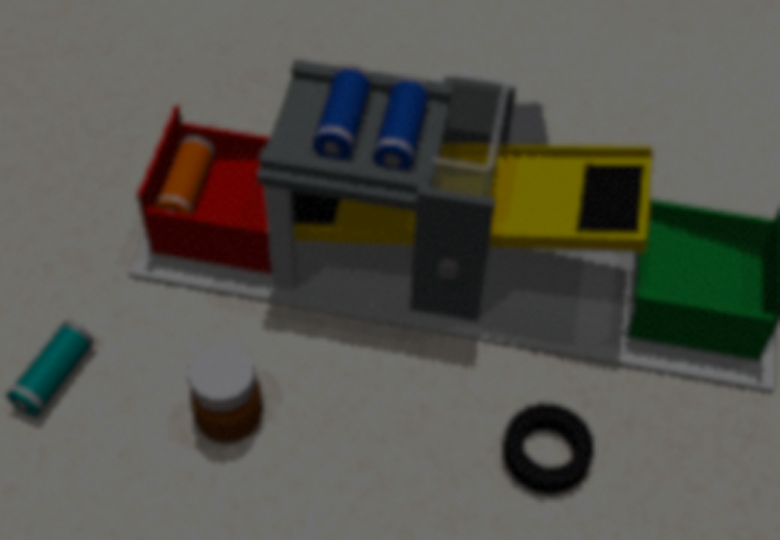

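```bash
cat > fit.py <<'E'
from h import *
from scipy.optimize import least_squares
T=np.load('top.npz');S=np.load('scene.npz')
g=-0.227; pad=[0,105*np.cos(g)-12*np.sin(g)*-1*-1 if 0 else 105*np.cos(g)+12*np.sin(g),104]
tp=[((65,235,6),(10,268)),((-65,235,6),(38,443)),((-65,-235,6),(672,282)),((65,-235,6),(632,125)),(pad,(187,302)),
 ((0,-47,151),(398,240)),((0,-83,151),(460,228))]
sp=[((65,-235,6),(132,275)),((65,235,6),(772,388)),(pad,(612,199))]
def res(p):
    c,s=np.cos(p[2]),np.sin(p[2]); out=[]
    for L,C,off in ((tp,T,(200,150)),(sp,S,(200,130))):
        for q,uv in L:
            q=np.array(q)/1000; w=[p[0]+c*q[0]-s*q[1],p[1]+s*q[0]+c*q[1],q[2]]
            out+=list(proj(C['K'],C['E'],w)-(np.array(uv)/3+off))
    return np.array(out)
if __name__=='__main__':
    r=least_squares(res,[.5,0,.2],loss='soft_l1'); print(r.x); print(res(r.x).reshape(-1,2).round(1).tolist())
    np.save('pose.npy',r.x)
    p=r.x
    def W(q): 
        c,s=np.cos(p[2]),np.sin(p[2]); return np.round([p[0]+c*q[0]-s*q[1],p[1]+s*q[0]+c*q[1],q[2]],4)
    for n,q in dict(pad=(0,.0996,.104),edge=(0,-.017,.132),a=(0,-.047,.145),b=(0,-.083,.145),rear=(0,-.129,.132)).items(): print(n,W(q))
    x=W((1,0,0))-W((0,0,0)); s=get_state(); M=R.from_quat(s['eef_rot']).as_matrix(); print('tool axes',M.round(3).tolist())
    print('sorter axes in tool', (M.T@[np.cos(p[2]),np.sin(p[2]),0]).round(3),(M.T@[-np.sin(p[2]),np.cos(p[2]),0]).round(3))
E
python3 fit.py
```

```text
[0.52650366 0.05824958 0.23265478]
[[-2.3, -0.3], [0.3, 0.3], [0.8, 1.6], [-1.7, -3.2], [-0.3, -0.4], [1.2, 0.2], [-1.1, -0.3], [-2.1, -1.8], [0.9, 0.2], [-0.7, -1.3]]
pad [0.5035 0.1552 0.104 ]
edge [0.5304 0.0417 0.132 ]
a [0.5373 0.0125 0.145 ]
b [ 0.5456 -0.0225  0.145 ]
rear [ 0.5562 -0.0673  0.132 ]
tool axes [[0.923, 0.385, 0.0], [0.385, -0.923, -0.0], [0.0, 0.0, -1.0]]
sorter axes in tool [0.987 0.161 0.   ] [ 0.161 -0.987 -0.   ]
```

```bash
cat > ov.py <<'E'
from fit import *
def W(q,p):
    c,s=np.cos(p[2]),np.sin(p[2]); q=np.array(q)/1000; return [p[0]+c*q[0]-s*q[1],p[1]+s*q[0]+c*q[1],q[2]]
def overlay(p,tag):
  rect=lambda x,y0,y1,z:[(x,y0,z),(x,y1,z),(-x,y1,z),(-x,y0,z)]
  polys=[rect(65,-235,235,6),rect(54,-129,-17,132),rect(37,-129,-17,132)]
  for sx in(1,-1): polys.append([(sx*47,-25,140),(sx*53,-25,140),(sx*53,25,140),(sx*47,25,140)])
  polys+= [[(40,220,76),(-40,220,76)],[(40,-220,76),(-40,-220,76)]]
  c,s=np.cos(.227),np.sin(.227)
  G=lambda x,y,h=12:(x,y*c-h*s,68+y*s+h*c)
  polys+=[[G(30,85),G(30,125),G(-30,125),G(-30,85)],[G(41,130),G(-41,130)]]
  for C,f,off in ((T,'top0.png',(200,150)),(S,'scene0.png',(200,130))):
    a=cv2.imread('pics/'+f)[off[1]:off[1]+180,off[0]:off[0]+260]; a=cv2.convertScaleAbs(cv2.resize(a,None,fx=3,fy=3,interpolation=2),alpha=1.8)
    for P in polys:
        pts=np.array([(proj(C['K'],C['E'],W(q,p))-off)*3 for q in P]).astype(np.int32)
        cv2.polylines(a,[pts],True,(255,0,255),1)
    cv2.imwrite(f'pics/ov_{tag}_{f}',a)
if __name__=='__main__':
  del tp[0]; del tp[2]; del sp[0]
  r=least_squares(res,[.5,0,.2]); print(r.x,res(r.x).reshape(-1,2).round(1).tolist()); np.save('pose.npy',r.x); overlay(r.x,'1')
E
python3 ov.py
```

```text
[0.5272269  0.05857339 0.23576584] [[0.3, 0.3], [0.6, 0.9], [-0.4, -0.6], [1.0, -0.2], [-1.3, -0.8], [1.0, 0.3], [-0.7, -1.1]]
```

View pics/ov_1_top0.png

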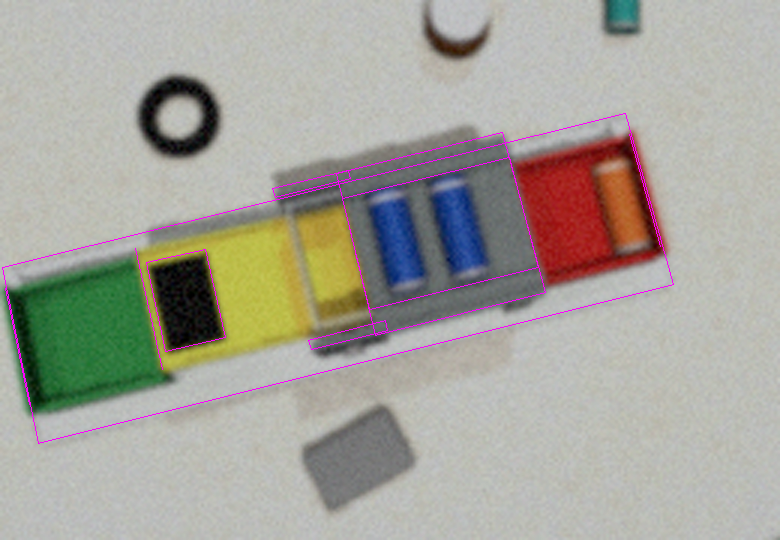

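View pics/ov_1_scene0.png

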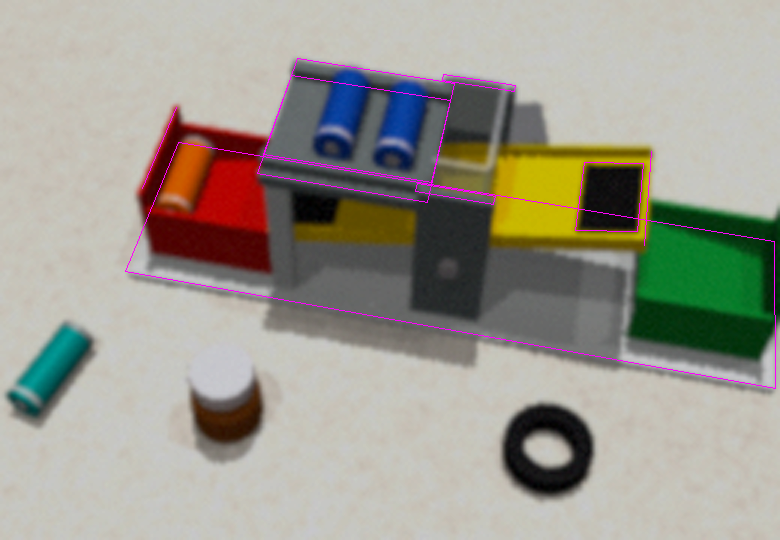

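```bash
cat > plan.py <<'E'
# plan.py sx sy z [step]: target in sorter mm; or plan.py w x y z ; tool x along sorter +y
import sys
from h import *
p=np.load('pose.npy'); a=sys.argv[1:]
s=get_state(); pos=np.array(s['tool_pos'])*1000; M=R.from_quat(s['eef_rot'])
c,sn=np.cos(p[2]),np.sin(p[2])
d=pos-[p[0]*1000,p[1]*1000,0]
print('t',round(s['clock'],2),'world',pos.round(1),'sorter',[round(c*d[0]+sn*d[1],1),round(-sn*d[0]+c*d[1],1),round(pos[2],1)],'F',np.round(s['contact_force'],1),'q',np.round(s['q'],2),'open',round(s['opening'],2))
yt=p[2]+np.pi/2
G=R.from_matrix(np.array([[np.cos(yt),np.sin(yt),0],[np.sin(yt),-np.cos(yt),0],[0,0,-1]]))
print('roterr',(M.inv()*G).as_rotvec(degrees=True).round(1))
if a:
    if a[0]=='w': t=np.array(a[1:4],float); step=float(a[4]) if len(a)>4 else 40
    else:
        v=np.array(a[:3],float); t=np.array([p[0]*1000+c*v[0]-sn*v[1],p[1]*1000+sn*v[0]+c*v[1],v[2]]); step=float(a[3]) if len(a)>3 else 40
    rows=[]
    for i in range(5):
        e=t-pos; n=np.linalg.norm(e); st=e*min(1,step/max(n,1e-6))
        rv=(M.inv()*G).as_rotvec(degrees=True); m=np.abs(rv).max(); rv=rv*min(1,7/max(m,1e-6))
        rows+=list(np.round(M.inv().apply(st)).astype(int))+list(np.round(rv,1))
        pos=pos+st; M=M*R.from_rotvec(rv,degrees=True)
    print('['+','.join(f'{x:g}' for x in rows)+']','left',(t-pos).round(1))
E
python3 plan.py w 520 -250 250
```

```text
t 1.1 world [ 240.4 -576.9  238.8] sorter [np.float64(-427.3), np.float64(-550.9), np.float64(238.8)] F [ 0.4 -0.6 -0.1] q [ 1.21  0.69 -0.19  1.57  0.16  0.9  -0.22] open 1.01
roterr [  0.    0.  -80.9]
[36,-18,-1,0,0,-7,38,-14,-1,0,0,-7,39,-9,-1,0,0,-7,40,-4,-1,0,0,-7,40,1,-1,0,0,-7] left [149.6 175.    6. ]
```

```bash
python3 -m creep '[36,-18,-1,0,0,-7,38,-14,-1,0,0,-7,39,-9,-1,0,0,-7,40,-4,-1,0,0,-7,40,1,-1,0,0,-7]' 0 20; python3 plan.py w 520 -250 250
```

```text
clock: 1.52
tool_pos: [0.3649, -0.43, 0.242]
eef_rot: [0.876, 0.482, -0.005, 0.003]
contact_force: [0.9, -0.4, 0.1]
opening: 0.646
t 1.52 world [ 364.9 -430.   242. ] sorter [np.float64(-272.0), np.float64(-437.1), np.float64(242.0)] F [ 0.9 -0.4  0.1] q [ 0.99  0.62 -0.35  1.75  0.29  0.83 -0.06] open 0.65
roterr [ -0.3   0.6 -45.9]
[40,6,-2,-0,0.1,-7,39,11,-2,-0,0.1,-7,37,15,-2,-0,0.1,-7,35,20,-2,-0,0.1,-7,32,24,-2,-0,0.1,-7] left [24.6 28.6  1.3]
```

```bash
python3 -m creep '[40,6,-2,0,0,-7,39,11,-2,0,0,-7,37,15,-2,0,0,-7,35,20,-2,0,0,-7,32,24,-2,0,0,-7]'; python3 plan.py 0 105 230
```

```text
clock: 1.93
tool_pos: [0.4999, -0.2709, 0.251]
eef_rot: [0.685, 0.728, -0.006, 0.002]
contact_force: [1.3, 0.3, -0.1]
opening: 0.272
t 1.93 world [ 499.9 -270.9  251. ] sorter [np.float64(-103.5), np.float64(-314.0), np.float64(251.0)] F [ 1.3  0.3 -0.1] q [ 0.71  0.63 -0.52  1.72  0.4   0.9   0.09] open 0.27
roterr [ -0.4   0.6 -10. ]
[40,3,1,-0.3,0.4,-7,39,8,2,-0.1,0.2,-3,39,10,2,0,-0,-0,39,10,2,-0,-0,-0,39,10,2,0,-0,-0] left [  1.5 231.8 -11.3]
```

```bash
python3 -m creep '[40,3,1,-0.3,0.4,-7,39,8,2,0,0.2,-3,39,10,2,0,0,0,39,10,2,0,0,0,39,10,2,0,0,0]'; python3 plan.py 0 105 220
```

```text
clock: 2.35
tool_pos: [0.5097, -0.0631, 0.2423]
eef_rot: [0.616, 0.788, 0.003, 0.004]
contact_force: [0.2, -0.1, -0.4]
opening: 0.008
t 2.35 world [509.7 -63.1 242.3] sorter [np.float64(-45.5), np.float64(-114.2), np.float64(242.3)] F [ 0.2 -0.1 -0.4] q [ 0.38  0.58 -0.56  1.89  0.43  0.78 -0.16] open 0.01
roterr [0.6 0.1 0.5]
[39,8,4,0.6,0.1,0.5,39,8,4,-0,-0,-0,39,8,4,-0,0,0,39,8,4,0,0,0,39,8,4,-0,-0,0] left [-0.8 24.9 -2.5]
```

```bash
python3 -m creep '[39,8,4,0.6,0,0.5,39,8,4,0,0,0,39,8,4,0,0,0,39,8,4,0,0,0,39,8,4,0,0,0]'; python3 plan.py 0 105 140
```

```text
clock: 2.77
tool_pos: [0.5031, 0.1443, 0.2225]
eef_rot: [0.621, 0.784, 0.0, 0.003]
contact_force: [1.5, 0.1, 0.1]
opening: 0.006
t 2.77 world [503.1 144.3 222.5] sorter [np.float64(-3.5), np.float64(89.0), np.float64(222.5)] F [1.5 0.1 0.1] q [-0.06  0.61 -0.51  1.88  0.43  0.75 -0.57] open 0.01
roterr [ 0.2  0.2 -0.2]
[8,1,39,0.2,0.2,-0.2,8,2,39,-0,-0,-0,1,0,4,-0,-0,0,0,0,0,0,0,0,0,0,0,-0,-0,0] left [0. 0. 0.]
```

```bash
python3 -m creep '[8,1,39,0,0,0,8,2,39,0,0,0,1,0,4,0,0,0,0,0,0,0,0,0]'; python3 plan.py 0 105 100 15; python3 - <<'E'
from h import *
snap('top','top1.png'); snap('scene','scene1.png')
for n,o in(('top',(200,150)),('scene',(200,130))):
    a=cv2.imread(f'pics/{n}1.png')[o[1]:o[1]+180,o[0]:o[0]+260]; cv2.imwrite(f'pics/{n}1c.png',cv2.convertScaleAbs(cv2.resize(a,None,fx=3,fy=3,interpolation=2),alpha=1.8))
E
```

```text
clock: 3.1
tool_pos: [0.5034, 0.1785, 0.1408]
eef_rot: [0.614, 0.79, 0.008, 0.002]
contact_force: [0.3, -1.2, 1.1]
opening: 0.006
t 3.1 world [503.4 178.5 140.8] sorter [np.float64(4.9), np.float64(122.2), np.float64(140.8)] F [ 0.3 -1.2  1.1] q [-0.17  0.74 -0.42  1.94  0.54  0.56 -0.7 ] open 0.01
roterr [ 0.8 -0.4  0.8]
[-6,-2,14,0.8,-0.4,0.8,-6,-2,14,0,-0,-0,-6,-2,13,0,0,-0,0,0,0,0,0,-0,0,0,0,0,0,-0] left [0. 0. 0.]
```

View pics/scene1c.png

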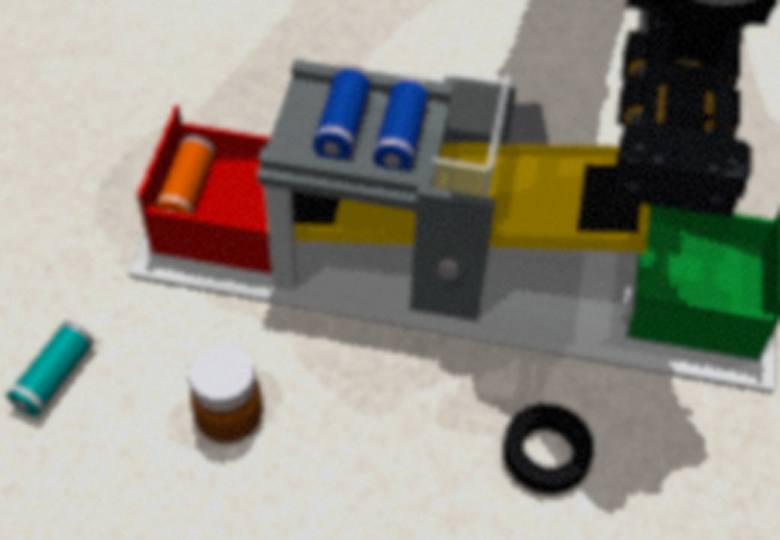

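```bash
python3 -m creep '[-9,-2,7,0.8,-0.4,0.8,-9,-2,7,0,0,0,0,0,4,0,0,0]'; python3 plan.py 0 105 90 12
```

```text
clock: 3.45
tool_pos: [0.5086, 0.1549, 0.1278]
eef_rot: [0.623, 0.782, 0.003, 0.004]
contact_force: [-0.3, -0.7, -0.1]
opening: 0.006
t 3.45 world [508.6 154.9 127.8] sorter [np.float64(4.4), np.float64(98.0), np.float64(127.8)] F [-0.3 -0.7 -0.1] q [-0.15  0.76 -0.4   1.95  0.55  0.54 -0.7 ] open 0.01
roterr [ 0.5  0.1 -0.6]
[2,-1,12,0.5,0.1,-0.6,2,-1,12,-0,-0,0,2,-1,12,0,-0,0,0,0,3,-0,0,0,0,0,0,0,0,0] left [0. 0. 0.]
```

```bash
python3 -m creep '[2,-1,10,0.5,0,-0.6,2,-1,10,0,0,0,2,-1,10,0,0,0,1,-1,8,0,0,0]'; python3 plan.py 0 106 62 10
```

```text
clock: 3.78
tool_pos: [0.5064, 0.1563, 0.0893]
eef_rot: [0.622, 0.783, 0.001, 0.003]
contact_force: [-0.1, -0.1, -0.1]
opening: 0.002
t 3.78 world [506.4 156.3  89.3] sorter [np.float64(2.5), np.float64(99.9), np.float64(89.3)] F [-0.1 -0.1 -0.1] q [-0.19  0.82 -0.34  1.97  0.6   0.45 -0.75] open 0.0
roterr [ 0.3  0.2 -0.4]
[2,-1,10,0.3,0.2,-0.4,2,-1,10,0,-0,0,2,-1,8,0,0,0,0,0,0,-0,-0,0,0,0,0,-0,-0,0] left [0. 0. 0.]
```

```bash
python3 -m creep '[2,-1,9,0.3,0,-0.4,2,-1,9,0,0,0,1,0,7,0,0,0,0,0,3,0,0,0,0,0,0,0,0,0]'; python3 plan.py 0 106 56 10
```

```text
clock: 4.2
tool_pos: [0.5028, 0.1603, 0.0582]
eef_rot: [0.619, 0.786, -0.002, 0.001]
contact_force: [-1.9, -0.6, 14.6]
opening: 0.005
t 4.2 world [502.8 160.3  58.2] sorter [np.float64(0.0), np.float64(104.6), np.float64(58.2)] F [-1.9 -0.6 14.6] q [-0.22  0.87 -0.29  1.98  0.64  0.39 -0.78] open 0.0
roterr [-0.1  0.3  0.1]
[1,0,2,-0.1,0.3,0.1,0,0,0,-0,-0,0,0,0,0,-0,0,0,0,0,0,0,0,0,0,0,0,0,-0,0] left [0. 0. 0.]
```

```bash
python3 -m creep '[0,0,-20,0,0,0,0,0,-40,0,0,0,0,0,-41,0,0,0,0,0,-35,0,0,0,0,0,0,0,0,0]'; python3 plan.py 0 -130 205; python3 - <<'E'
from h import *
snap('scene','scene2.png')
for n,o in(('scene',(200,130)),):
    a=cv2.imread(f'pics/{n}2.png')[o[1]:o[1]+180,o[0]:o[0]+260]; cv2.imwrite(f'pics/{n}2c.png',cv2.convertScaleAbs(cv2.resize(a,None,fx=3,fy=3,interpolation=2),alpha=1.8))
E
```

```text
clock: 4.62
tool_pos: [0.5016, 0.1623, 0.1972]
eef_rot: [0.617, 0.787, -0.005, 0.0]
contact_force: [0.2, 0.5, -0.0]
opening: 0.006
t 4.62 world [501.6 162.3 197.2] sorter [np.float64(-0.7), np.float64(106.8), np.float64(197.2)] F [ 0.2  0.5 -0. ] q [-0.1   0.66 -0.49  1.89  0.46  0.72 -0.63] open 0.01
roterr [-0.4  0.4  0.3]
[-40,0,-1,-0.4,0.4,0.3,-40,0,-1,0,-0,-0,-40,0,-1,0,-0,-0,-40,0,-1,0,0,-0,-40,0,-1,0,0,-0] left [  8.7 -35.9   1.2]
```

View pics/scene2c.png

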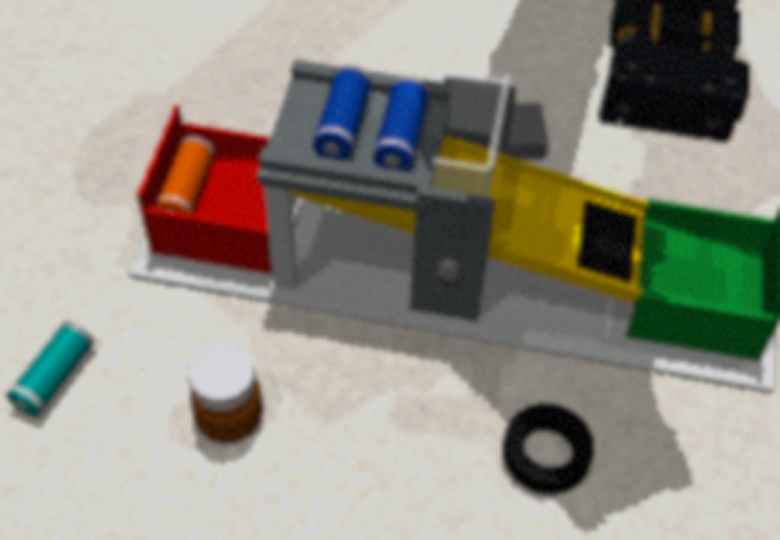

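The gate is now fully tipped to green: the pad has dropped and shows at about (608,240) in the crop, next to the green chute. The cells have not moved. Next I go over to the rear of the deck.

```bash
python3 -m creep '[-40,0,-3,-0.4,0.4,0.3,-40,0,-3,0,0,0,-40,0,-3,0,0,0,-40,0,-3,0,0,0,-40,0,-1,0,0,0]'; python3 plan.py 0 -132 205
```

```text
clock: 5.08
tool_pos: [0.5478, -0.0246, 0.2045]
eef_rot: [0.609, 0.793, 0.001, -0.005]
contact_force: [0.5, -0.2, 0.9]
opening: 0.006
t 5.08 world [547.8 -24.6 204.5] sorter [np.float64(0.6), np.float64(-85.7), np.float64(204.5)] F [ 0.5 -0.2  0.9] q [ 0.29  0.68 -0.55  1.82  0.47  0.78 -0.24] open 0.01
roterr [-0.2 -0.5  1.5]
[-40,-2,-1,-0.2,-0.5,1.5,-6,0,0,0,-0,-0,0,0,0,0,0,-0,0,0,0,0,0,-0,0,0,0,-0,-0,-0] left [0. 0. 0.]
```

```bash
python3 -m creep '[-32,-2,-1,-0.2,-0.5,1.5,0,0,0,0,0,0,0,0,0,0,0,0]'; python3 plan.py 0 -128 160 20
```

```text
clock: 5.33
tool_pos: [0.5534, -0.0713, 0.1999]
eef_rot: [0.626, 0.78, -0.005, -0.0]
contact_force: [0.1, 1.5, 0.1]
opening: 0.003
t 5.33 world [553.4 -71.3 199.9] sorter [np.float64(-4.8), np.float64(-132.4), np.float64(199.9)] F [0.1 1.5 0.1] q [ 0.35  0.69 -0.53  1.8   0.48  0.79 -0.21] open 0.0
roterr [-0.4  0.3 -1.1]
[2,3,20,-0.4,0.3,-1.1,2,2,20,-0,-0,-0,0,0,0,-0,-0,-0,0,0,0,0,0,-0,0,0,0,0,0,-0] left [0. 0. 0.]
```

```bash
python3 -m creep '[1,3,20,-0.4,0.3,-1.1,0,2,20,0,0,0,0,0,8,0,0,0,0,0,4,0,0,0,0,0,0,0,0,0]'; python3 plan.py 0 -110 140 10
```

```text
clock: 5.75
tool_pos: [0.5557, -0.0655, 0.1425]
eef_rot: [0.617, 0.787, -0.001, -0.003]
contact_force: [0.3, -0.2, -1.1]
opening: 0.004
t 5.75 world [555.7 -65.5 142.5] sorter [np.float64(-1.3), np.float64(-127.3), np.float64(142.5)] F [ 0.3 -0.2 -1.1] q [ 0.32  0.78 -0.48  1.84  0.55  0.67 -0.25] open 0.0
roterr [-0.3 -0.1  0.4]
[10,1,1,-0.3,-0.1,0.4,7,1,1,-0,-0,-0,0,0,0,-0,-0,0,0,0,0,-0,0,0,0,0,0,0,0,0] left [0. 0. 0.]
```

```bash
python3 -m creep '[6,1,1,0,0,0.4,6,0,1,0,0,0,5,0,0,0,0,0,5,0,0,0,0,0,4,0,0,0,0,0]'; python3 plan.py 0 -85 139.5 6
```

```text
clock: 6.17
tool_pos: [0.551, -0.0351, 0.1425]
eef_rot: [0.618, 0.786, 0.0, -0.002]
contact_force: [0.9, -0.2, 0.1]
opening: 0.008
t 6.17 world [551.  -35.1 142.5] sorter [np.float64(1.2), np.float64(-96.7), np.float64(142.5)] F [ 0.9 -0.2  0.1] q [ 0.26  0.77 -0.47  1.86  0.55  0.65 -0.31] open 0.01
roterr [-0.1 -0.2  0.1]
[6,-1,2,-0.1,-0.2,0.1,6,-1,1,0,0,0,0,0,0,0,0,0,0,0,0,-0,0,0,0,0,0,0,0,0] left [0. 0. 0.]
```

```bash
python3 -m creep '[0,-1,3,0,0,0,0,0,1,0,0,0]'; cat > look.py <<'E'
import sys
from h import *
k=sys.argv[1]; ims=[]
for n,o in(('top',(200,150)),('scene',(200,130))):
    snap(n,f'{n}{k}.png')
    a=cv2.imread(f'pics/{n}{k}.png')[o[1]:o[1]+140,o[0]:o[0]+260]; ims.append(cv2.convertScaleAbs(cv2.resize(a,None,fx=2.1,fy=2.1,interpolation=2),alpha=1.8))
cv2.imwrite(f'pics/look{k}.png',np.vstack(ims))
E
python3 look.py 3; python3 plan.py
```

```text
clock: 6.33
tool_pos: [0.5503, -0.0332, 0.1394]
eef_rot: [0.617, 0.787, 0.001, -0.001]
contact_force: [-0.4, -0.6, -0.4]
opening: 0.004
t 6.43 world [550.6 -33.4 139.4] sorter [np.float64(1.2), np.float64(-94.9), np.float64(139.4)] F [ 0.  -0.2  0.8] q [ 0.25  0.77 -0.47  1.87  0.55  0.63 -0.31] open 0.01
roterr [ 0.  -0.2  0.2]
```

View pics/look3.png

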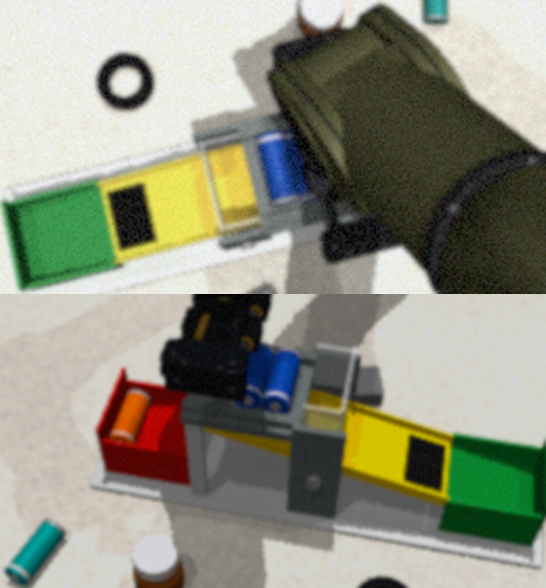

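```bash
python3 -m creep '[5,-1,0,0,0,0,5,0,0,0,0,0,5,0,0,0,0,0,4,0,0,0,0,0,0,0,0,0,0,0]'; python3 look.py 4; python3 plan.py
```

```text
clock: 6.85
tool_pos: [0.5447, -0.0148, 0.1394]
eef_rot: [0.619, 0.786, 0.001, -0.001]
contact_force: [-0.1, 0.4, 0.8]
opening: 0.007
t 6.95 world [544.9 -15.7 139.3] sorter [np.float64(-0.2), np.float64(-76.4), np.float64(139.3)] F [ 0.1 -0.2 -0.2] q [ 0.22  0.76 -0.46  1.89  0.55  0.62 -0.35] open 0.0
roterr [ 0.  -0.1  0. ]
```

View pics/look4.png

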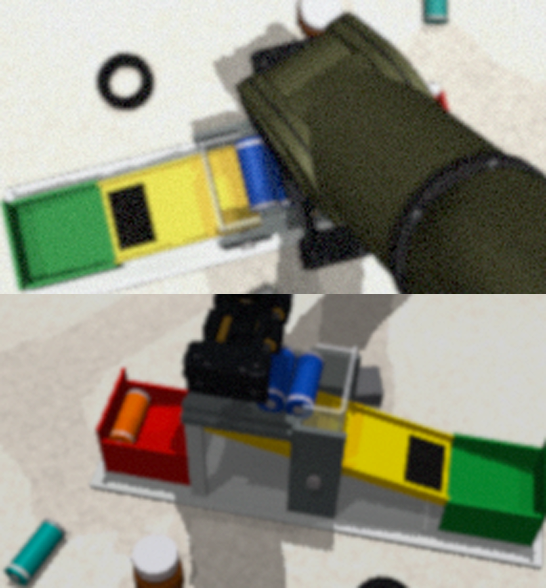

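```bash
python3 -m creep '[5,0,0,0,0,0,4,0,0,0,0,0,0,0,0,0,0,0,0,0,0,0,0,0,0,0,0,0,0,0]'; python3 look.py 5; python3 plan.py
```

```text
clock: 7.37
tool_pos: [0.5427, -0.0066, 0.1393]
eef_rot: [0.619, 0.785, 0.0, -0.001]
contact_force: [-1.2, -0.6, 0.1]
opening: 0.002
t 7.47 world [542.7  -6.8 139.3] sorter [np.float64(-0.2), np.float64(-67.1), np.float64(139.3)] F [-0.  -0.  -0.5] q [ 0.2   0.76 -0.46  1.9   0.55  0.61 -0.37] open 0.0
roterr [-0.  -0.1 -0. ]
```

View pics/look5.png

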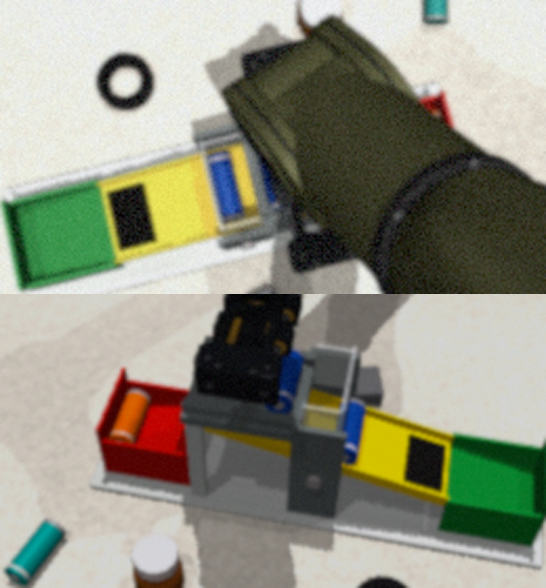

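Cell a has dropped and is rolling to the green side: crop (355,430) in the scene view. I'll let it roll clear before pushing b.

```bash
python3 -m creep '[0,0,0,0,0,0,0,0,0,0,0,0,0,0,0,0,0,0,0,0,0,0,0,0,0,0,0,0,0,0]';python3 -m creep '[0,0,0,0,0,0,0,0,0,0,0,0,0,0,0,0,0,0,0,0,0,0,0,0,0,0,0,0,0,0]'; python3 look.py 6; python3 plan.py 0 -45 139 5
```

```text
clock: 7.88
tool_pos: [0.5428, -0.0074, 0.1392]
eef_rot: [0.62, 0.785, 0.0, -0.001]
contact_force: [0.8, 1.2, -0.3]
opening: 0.004
clock: 8.3
tool_pos: [0.5428, -0.0075, 0.1392]
eef_rot: [0.62, 0.785, 0.0, -0.001]
contact_force: [-0.0, 0.4, 0.2]
opening: 0.008
t 8.4 world [542.7  -7.5 139.2] sorter [np.float64(-0.3), np.float64(-67.9), np.float64(139.2)] F [ 0.9  0.2 -0.2] q [ 0.2   0.76 -0.45  1.9   0.55  0.61 -0.37] open 0.01
roterr [-0.  -0.1 -0.1]
[5,0,0,-0,-0.1,-0.1,5,0,0,-0,-0,0,5,0,0,-0,0,0,5,0,0,-0,-0,0,3,0,0,0,-0,0] left [0. 0. 0.]
```

View pics/look6.png

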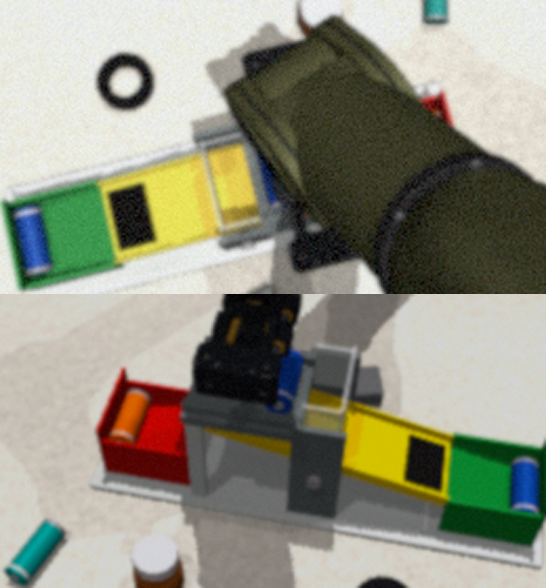

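```bash
python3 -m creep '[5,0,0,0,0,0,5,0,0,0,0,0,5,0,0,0,0,0,5,0,0,0,0,0,5,0,0,0,0,0]'; python3 -m creep '[4,0,0,0,0,0,0,0,0,0,0,0,0,0,0,0,0,0,0,0,0,0,0,0]'; python3 look.py 7; python3 plan.py
```

```text
clock: 8.82
tool_pos: [0.5366, 0.0181, 0.1392]
eef_rot: [0.62, 0.784, 0.0, -0.0]
contact_force: [0.1, -1.1, 0.1]
opening: 0.001
clock: 9.15
tool_pos: [0.535, 0.0255, 0.1394]
eef_rot: [0.619, 0.786, 0.001, -0.001]
contact_force: [0.6, -0.7, 0.0]
opening: -0.0
t 9.25 world [535.1  25.1 139.3] sorter [np.float64(-0.2), np.float64(-34.4), np.float64(139.3)] F [-0.2  0.1 -0.1] q [ 0.14  0.75 -0.45  1.92  0.55  0.59 -0.43] open 0.0
roterr [-0.  -0.1  0. ]
```

View pics/look7.png

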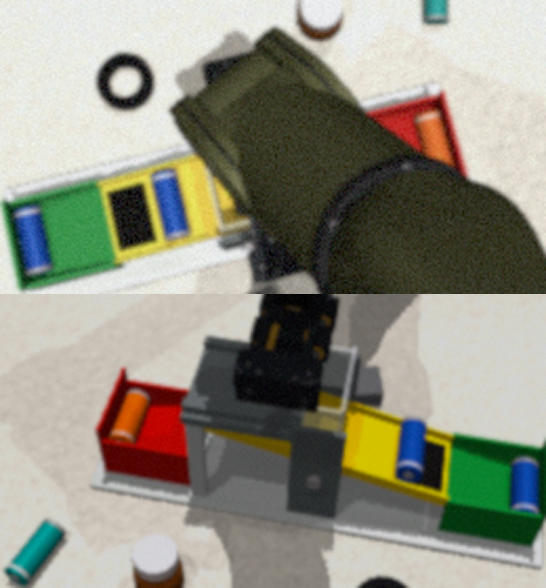

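Cell b is rolling down the gate. I'll retract back and then up.

```bash
python3 -m creep '[-8,0,0,0,0,0,-5,0,-15,0,0,0,0,0,-30,0,0,0,0,0,-30,0,0,0,0,0,-20,0,0,0]'; python3 -m creep '[-30,-30,0,0,0,0,-30,-30,0,0,0,0,-30,-30,0,0,0,0,0,0,0,0,0,0,0,0,0,0,0,0]'; python3 -m creep '[0,0,0,0,0,0,0,0,0,0,0,0,0,0,0,0,0,0,0,0,0,0,0,0]'; python3 look.py 8; python3 plan.py
```

```text
clock: 9.67
tool_pos: [0.5354, 0.0067, 0.2325]
eef_rot: [0.62, 0.785, -0.005, -0.005]
contact_force: [0.2, 0.2, -0.0]
opening: 0.006
clock: 10.08
tool_pos: [0.4718, -0.1069, 0.2382]
eef_rot: [0.622, 0.783, -0.0, 0.0]
contact_force: [0.8, 0.8, -0.4]
opening: 0.003
clock: 10.42
tool_pos: [0.4725, -0.1075, 0.238]
eef_rot: [0.623, 0.783, -0.001, 0.0]
contact_force: [0.4, 0.2, -0.8]
opening: 0.005
t 10.52 world [ 472.5 -107.3  238. ] sorter [np.float64(-92.0), np.float64(-148.5), np.float64(238.0)] F [-0.3  0.   0. ] q [ 0.5   0.55 -0.57  1.97  0.44  0.74 -0.11] open 0.0
roterr [-0.   0.1 -0.5]
```

View pics/look8.png

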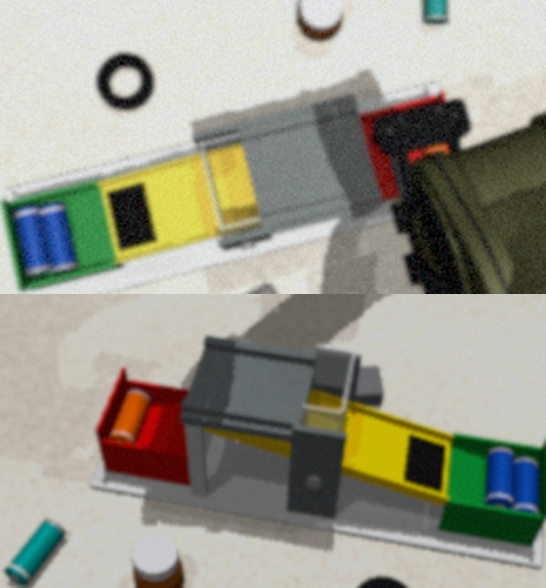

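View pics/scene8.png

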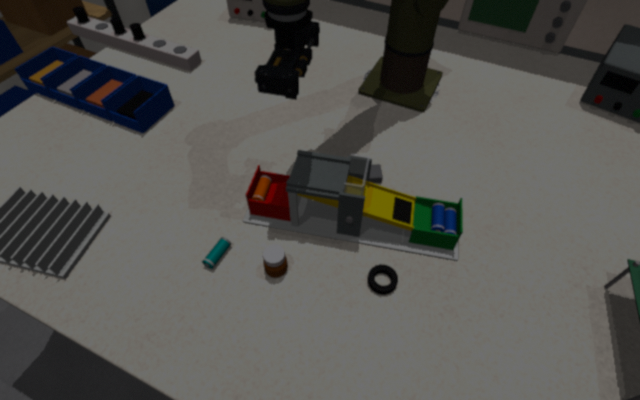

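Both blue cells lie in the green chute (scene view, around (438,218) and (450,219)). The gate is still down on the green side. The orange cell and the bystanders are where they were, and the arm is clear and still.

```bash
python3 -c "
from h import *
print(finish_job())"
```

```text
the job is handed in; nothing more can be done
None
```

The gate is rocked fully over to green and both blue cells lie in the green chute; I handed the job in at about 10.5 s of the 42 s allowed.

- **Gate:** I pressed the black pad down with the closed fingertips until the gate met its stop, at about 15 N. The next picture showed it fully tipped to green.
- **Cells:** I pushed cell_b from behind, about 7 to 10 mm above the deck, which sent cell_a into the slot. Once cell_a lay in the green chute, I pushed cell_b in after it.
- **Last checks:** The final top and scene pictures show both cells side by side against the green end wall, with the gate still down. The orange cell, jar, ring and turquoise look-alike have not visibly moved. The module is only partly visible in the final pictures, but nothing went near it. The wrist force reads about zero with the arm clear of everything.
- **Overshoot:** The arm overshot the pad by about 17 mm while still above the gate, and I corrected this before pressing. No check failed.

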